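Find the socket for the trimmer's stop nut

ROBOT

A 7-joint arm with a two-finger parallel gripper is mounted at the origin on the work surface. World frame = base frame: x ahead of the robot, y to its left, z up, the work surface at z = 0. Lengths are in m, angles in rad, forces in N, time in s.
With the tool pointing down it reaches from about 0.4 to 0.925 m from the base axis. Payload 5.6 kg.
Tool frame: the origin (TCP) lies between the finger pads; the fingertips stand 22 mm ahead of it and the grasp point (between the pads) lies 3 mm ahead of it (manip.finger_overhang is the distance from the TCP to the fingertips, in m); z points along the fingers, y is the line along which they close (so a half turn about z gives the same grasp; the last joint's range is limited). The gripper opens to 85 mm and grips with 20 to 120 N. Pads are 22 mm wide; open, the fingers measure 114 mm over their backs; the gripper's body (76 mm by 85 mm) begins 54 mm behind the grasp point. The pads swing forward as they close: fully open they stand 13 mm farther back than shut.
Start: joints at [1.27, 0.468, -0.012, 1.603, 0.006, 1.071, -0.056], TCP at [0.166, -0.629, 0.253] pointing down, gripper open.
Joint ranges: [-2.53, 2.53], [-0.31, 2.02], [-1.57, 1.55], [0.28, 2.44], [-1.29, 4.43], [0.15, 1.84], [-2.92, 2.92]. Speed limits (rad/s): [2.57, 2.57, 3.14, 3.14, 3.14, 3.14, 3.14].

INTERFACE

Orientations are given as [roll, pitch, yaw] about the fixed x, y, z axes, in that order (R = Rz(yaw) Ry(pitch) Rx(roll)).
In Python, from bench import manip gives the robot as it stands.
- The arm moves only by the shell command python3 -m pendant 'ROWS' [OPENING] [FORCE]. ROWS is text: rows parted by semicolons, each of 6 numbers parted by spaces: the shift along the tool's x, y, z in mm, then the turn, a rotation vector about the tool's x, y, z in degrees. A call has 1 to 20 rows; each row is the pose to reach, as a shift and turn from the pose commanded when the call began, along the tool's axes at that moment; what a row does not reach only later rows make up. A row lasts 1/10 s, in which the tool goes at most 50 mm and 8.59 degrees, less where a joint would pass 70% of its speed; a pose out of reach is approached as far as the arm can. A call with a gripper value outside its range is refused whole. OPENING is the finger opening in mm, from 0 to 85.4, set as the call begins (- or left out, the last holds). The fingers move at their own pace and stop on an object; FORCE is the grip in N (left out, the last holds). Time passes only in rows, so rows that repeat a pose let the fingers close. It gives the time, the measured TCP pose, the force, the opening and the grip force at its end, in the units of the state.
- manip.sense(): the state, without advancing time (a new reading comes with each control period).
- manip.snapshot(name): name is "side" or "top" or "wrist"; returns the picture (400x640x3 uint8, red, green, blue); there is no depth.
- manip.camera_params(name): a dict with "intrinsics" (3x3 intrinsics, pixels), "R" (3x3) and "t" (3): a world point X has camera coordinates R X + t. Camera axes: x right, y down, z forward; pixel columns grow to the right and rows downward; lengths in m; the calibration is good to about 2 mm. A picture is of the moment at which its call begins: read the wrist's pose just before it. camera_params takes no time and is no camera call; for the wrist camera it gives the pose at the moment of the call.
- manip.close_job(): hands the job in; it is judged then, once.
The state is a dict: "time": time; "joint_positions": joint angles; "joint_velocities": joint speeds; "tau": joint torques, N m; "ee_pos": TCP position; "eef_rot": TCP orientation; "wrist_force": force on the tool from outside, world axes, zero at the start; "ft_torque": the same for the moment, N m; "gripper_width": opening from 0.0 (shut) to 1.0 (fully open); "gripper_force": force on a finger pad.
Only numpy, scipy, OpenCV 4.12 (cv2) and the standard library are available. Lean on these libraries where they do the work, as an engineer would, in place of code of your own. Each camera call takes 0.05 s, during which the arm holds its last target. There are 200 camera calls.

TASK

One of the blue stop blocks stands on the paper trimmer's bed: try the three sockets on its nut until you find the one that fits. Only that one goes all the way down to the floor of the pocket round the nut; a smaller one stops on top of the nut and a wider one on the pocket's edge, so do not force it. Finish while still holding the fitting socket in the gripper, upright and fully seated on the nut, with the other two sockets standing upright on the bench and the other things left alone; the program ends holding it.

Things in the scene. Friction and masses are not known exactly. Their poses are not given: they have to be found in the camera images.
- socket_red: red-banded socket for 14 mm nuts, upright on the bench. Steel body 26 across, 36 tall; hex mouth in the underside 15.8 across flats (0.9 play a side, 8 degrees of turn), 20 deep; on top a black square grip 20 x 20 with a red dot, from 36 to 80 above the underside. Origin: centre of the underside, z up; grip faces square to x and y; mouth has flats facing +y and -y, corners at +x and -x. About 130 g
- socket_yellow: yellow-banded socket for 19 mm nuts, upright on the bench. Steel body 31 across, 36 tall; hex mouth in the underside 20.8 across flats (0.9 play a side, 8 degrees of turn), 20 deep; on top a black square grip 20 x 20 with a yellow dot, from 36 to 80 above the underside. Origin: centre of the underside, z up; grip faces square to x and y; mouth has flats facing +y and -y, corners at +x and -x. About 170 g
- socket_green: green-banded socket for 24 mm nuts, upright on the bench. Steel body 37 across, 36 tall; hex mouth in the underside 25.8 across flats (0.9 play a side, 8 degrees of turn), 20 deep; on top a black square grip 20 x 20 with a green dot, from 36 to 80 above the underside. Origin: centre of the underside, z up; grip faces square to x and y; mouth has flats facing +y and -y, corners at +x and -x. About 210 g
- trimmer: grey paper trimmer, fixed: bed 260 (x) x 240 (y) x 20 tall, white grid; dark blade arm up to 40 tall along its -y side. Origin: centre of the bed's underside. The stop block to work on (any of the three) stands on this bed, its origin within 40 of this one seen from above and 20 higher; the two spares stand on a plywood board at the far edge of the bench
- stop_a: blue stop block 76 (x) x 56 (y) x 40 tall, fixed. In its top centre a round pocket 8 deep with a brass hex nut 12 tall on its floor, stud 4 above the nut; nut flats face +y and -y. Origin: centre of the underside; a seated socket's rim rests on the pocket floor, 32 above. Pockets are 2.6 wider than their socket. The three blocks carry nuts of 14, 19, 24 mm; which has which is not told
- stop_b: blue stop block 76 (x) x 56 (y) x 40 tall, fixed. In its top centre a round pocket 8 deep with a brass hex nut 12 tall on its floor, stud 4 above the nut; nut flats face +y and -y. Origin: centre of the underside; a seated socket's rim rests on the pocket floor, 32 above. Pockets are 2.6 wider than their socket. The three blocks carry nuts of 14, 19, 24 mm; which has which is not told
- stop_c: blue stop block 76 (x) x 56 (y) x 40 tall, fixed. In its top centre a round pocket 8 deep with a brass hex nut 12 tall on its floor, stud 4 above the nut; nut flats face +y and -y. Origin: centre of the underside; a seated socket's rim rests on the pocket floor, 32 above. Pockets are 2.6 wider than their socket. The three blocks carry nuts of 14, 19, 24 mm; which has which is not told
- tape_dispenser: black tape dispenser with a beige roll, 150 x 55 x 102 tall; leave it alone. Origin: centre of its underside
- glue: white glue bottle with an orange cap, 40 across, 110 tall; leave it alone. Origin: centre of its underside
- screwdriver: red-handled screwdriver, 200 long, lying; leave it alone. Origin: centre of its underside
- marker: grey marker pen with a blue cap, 135 long, lying; leave it alone. Origin: centre of its underside
- mug: white mug, 80 across, 90 tall; leave it alone. Origin: centre of its underside

How it is judged:
By the outcome, as a careful person would: the job done as asked, in the order asked, and still so for the second after the job is handed in, while the arm keeps its last pose, push and grip.
It also fails if it takes over 72 s, if anything falls off the work surface, if the arm or the gripper's body presses on something with over 40 N, if the wrist force passes 120 N, or if a joint passes its speed limit or range.

## Working session

There is one attempt and no reset: what is moved stays moved. The work goes in short steps, Python scripts to look and compute and a shell command to move; the robot and the scene stay as the last step left them, time stands still between calls to the robot, and variables do not carry over. Pictures are saved under pics/ and viewed, at most 10 in all, crops included, and the job is handed in when it is done.

```bash
mkdir -p pics
cat > h.py <<'E'
import numpy as np, cv2
from bench import manip
def snap(n,f):
    p=manip.camera_params(n); im=manip.snapshot(n); cv2.imwrite('pics/'+f+'.png',im[:,:,::-1]); np.savez('pics/'+f+'.npz',**{k:np.array(p[k]) for k in('intrinsics','R','t')}); return im
def px2w(f,u,v,z):
    p=np.load('pics/'+f+'.npz'); R,t,K=p['R'],p['t'],p['intrinsics']
    d=R.T@np.linalg.solve(K,[u,v,1]); c=-R.T@t
    return c+d*(z-c[2])/d[2]
def w2px(f,X):
    p=np.load('pics/'+f+'.npz'); q=p['intrinsics']@(p['R']@np.array(X)+p['t']); return q[:2]/q[2]
E
python3 - <<'E'
from h import *
for n in('top','side'):
    snap(n,n+'1'); p=manip.camera_params(n); print(n,-np.array(p['R']).T@p['t'],np.array(p['intrinsics'])[0,0])
s=manip.sense(); print(s)
a,b=cv2.imread('pics/top1.png'),cv2.imread('pics/side1.png')
cv2.imwrite('pics/top1b.png',cv2.resize(a,(800,500),interpolation=cv2.INTER_CUBIC))
E
```

```text
top [ 0.42811527 -0.03987223  1.21400165] 446.6585079073587
side [-0.08803512  0.69186134  0.71785799] 420.1011403325282
{'time': 0.1, 'joint_positions': array([ 1.27003829,  0.46829094, -0.01160346,  1.60352743,  0.00600112,
        1.07140861, -0.05632653]), 'joint_velocities': array([ 0.00024109, -0.0029454 ,  0.00028104, -0.00246224, -0.0004616 ,
        0.00128127,  0.00137189]), 'tau': array([ 1.16928761e-03, -5.33516014e+01,  2.13935733e-02, -2.51964927e+01,
        1.14222744e-02,  4.29716907e-03, -7.02340884e-06]), 'ee_pos': array([ 0.16551352, -0.62809139,  0.25243407]), 'eef_rot': array([-3.13999697e+00,  1.16377124e-04,  2.57668232e-01]), 'wrist_force': array([-0.0121019 , -0.79383789, -0.37985193]), 'ft_torque': array([ 0.05819467,  0.04247271, -0.01032299]), 'gripper_force': 0.0, 'gripper_width': 1.0007005505900541}
```

View pics/top1b.png

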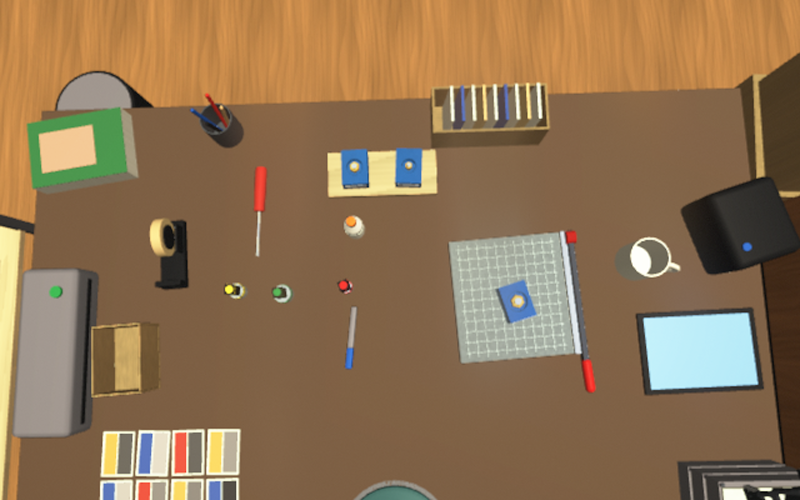

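View pics/side1.png

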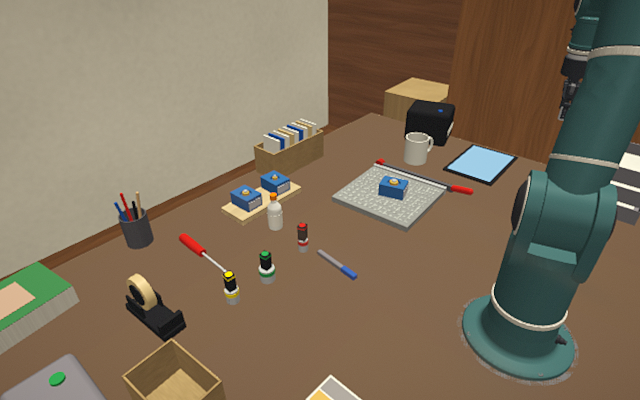

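The top view shows, in 800x500 pixels, the sockets' dots at yellow (229,289), green (277,293) and red (344,285), and the trimmer's stop at (518,300), yawed. The side view shows all three sockets upright, with the glue bottle and marker close to red. Next I'll enlarge the crops.

Run:
```python
from h import *
a=cv2.imread('pics/top1.png')
c1=cv2.resize(a[215:255,170:290],(800,267),interpolation=cv2.INTER_CUBIC)
c2=cv2.resize(a[220:262,390:436],(352,322),interpolation=cv2.INTER_CUBIC)
o=np.zeros((600,800,3),np.uint8);o[:267]=c1;o[270:592,:352]=c2
cv2.imwrite('pics/crop1.png',o)
for n,u,v,z in(('y',229,289,.08),('g',277,293,.08),('r',344,285.5,.08),('stop',518,300,.068),('board1',354,167,.05),('glue',353,222,.11),('marker',351,335,.01),('trim',514,298,.02)): print(n,px2w('top1',u*.8,v*.8,z).round(3))
```

```text
y [0.516 0.327 0.08 ]
g [0.505 0.228 0.08 ]
r [0.517 0.091 0.08 ]
stop [ 0.479 -0.262  0.068]
board1 [0.774 0.07  0.05 ]
glue [0.642 0.068 0.11 ]
marker [0.416 0.085 0.01 ]
trim [ 0.486 -0.264  0.02 ]
```

View pics/crop1.png

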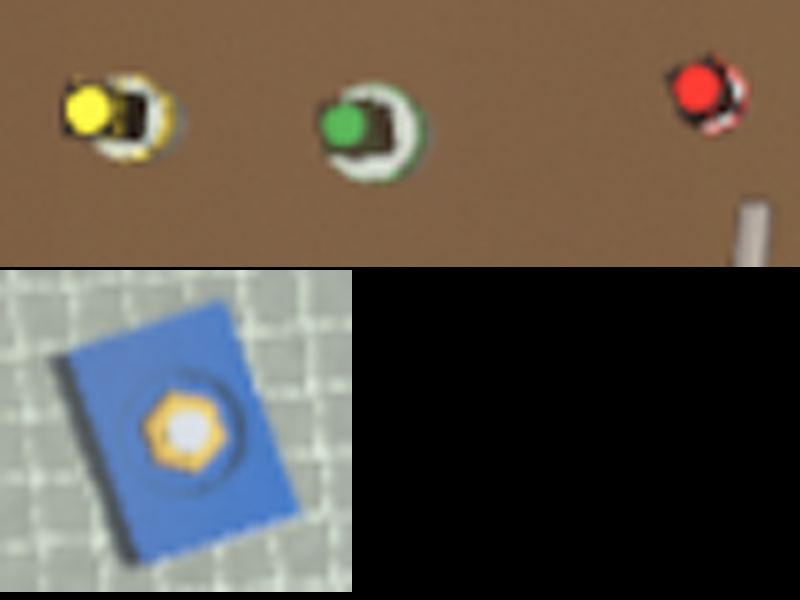

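The crop shows the pocket about 43 mm wide and the nut about 28 mm across its corners. The stop is yawed about 17°, and this looks like the 24 mm nut (green). I'll look closely from above the stop.

```bash
python3 -m pendant '20 -15 0 0 0 0;55 -42 0 0 0 0;95 -72 0 0 0 0;135 -103 0 0 0 0;175 -133 0 0 0 0;215 -163 0 0 0 0;255 -194 0 0 0 0;295 -224 0 0 0 0;335 -254 0 0 0 0;355 -271 0 0 0 0;368 -281 0 0 0 0;368 -281 0 0 0 0;368 -281 0 0 0 0;368 -281 0 0 0 0' 50 30
python3 - <<'E'
from h import *
snap('wrist','w1'); p=np.load('pics/w1.npz'); print(-p['R'].T@p['t'],p['R'][2], w2px('w1',[.48,-.262,.06]))
E
```

```text
time: 1.5
ee_pos: [0.4489, -0.2644, 0.2531]
eef_rot: [3.141, 0.001, 0.255]
wrist_force: [0.2, 0.2, -0.3]
gripper_width: 0.585
gripper_force: 0.0
[ 0.52677251 -0.24336709  0.37386758] [-0.30150484 -0.07978097 -0.95012095] [326.39236122 143.48117485]
```

View pics/w1.png

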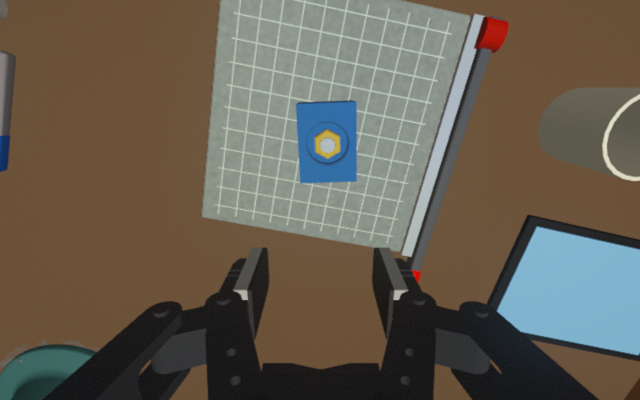

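The wrist view shows the stop at (328,143) with its edges nearly aligned to the image. I'll measure it by colour and move on to the green socket.

```bash
python3 - <<'E'
from h import *
im=cv2.imread('pics/w1.png'); hsv=cv2.cvtColor(im,cv2.COLOR_BGR2HSV)
nut=cv2.inRange(hsv,(12,90,120),(35,255,255)); nut[:90]=0;nut[190:]=0;nut[:,:290]=0;nut[:,365:]=0
c=cv2.convexHull(np.argwhere(nut)[:,::-1].astype(np.int32))
w=np.array([px2w('w1',*q[0],.064)[:2] for q in c],np.float32)*1000
print('nut',cv2.minEnclosingCircle(w),cv2.minAreaRect(w))
b=cv2.inRange(hsv,(100,120,110),(120,255,255)); b[:,:280]=0;b[:,370:]=0;b[:90]=0;b[200:]=0
c=cv2.convexHull(np.argwhere(b)[:,::-1].astype(np.int32))
w=np.array([px2w('w1',*q[0],.06)[:2] for q in c],np.float32)*1000
print('block',cv2.minAreaRect(w))
E
python3 -m pendant '10 -20 0 0 0 0;22 -60 0 0 0 0;37 -108 0 0 0 0;53 -155 0 0 0 0;69 -203 0 0 0 0;84 -250 0 0 0 0;100 -297 0 0 0 0;115 -340 0 0 0 0;128 -380 0 0 0 0;139 -415 0 0 0 0;147 -442 0 0 0 0;152 -462 0 0 0 0;155 -470 0 0 0 0;155 -470 0 0 0 0;155 -470 0 0 0 0;155 -470 0 0 0 0'
python3 - <<'E'
from h import *
snap('wrist','w2'); print(w2px('w2',[.505,.228,.08]))
E
```

```text
nut ((480.62408447265625, -262.1014099121094), 13.175622940063477) ((480.576171875, -262.40032958984375), (25.459020614624023, 22.776649475097656), 14.671263694763184)
block ((480.2698974609375, -261.9713134765625), (76.10577392578125, 54.53809356689453), 16.584863662719727)
time: 3.15
ee_pos: [0.4804, 0.2292, 0.2532]
eef_rot: [3.141, 0.0, 0.255]
wrist_force: [-0.0, -0.2, 0.3]
gripper_width: 0.586
gripper_force: 0.0
[328.60359414 155.08864808]
```

View pics/w2.png

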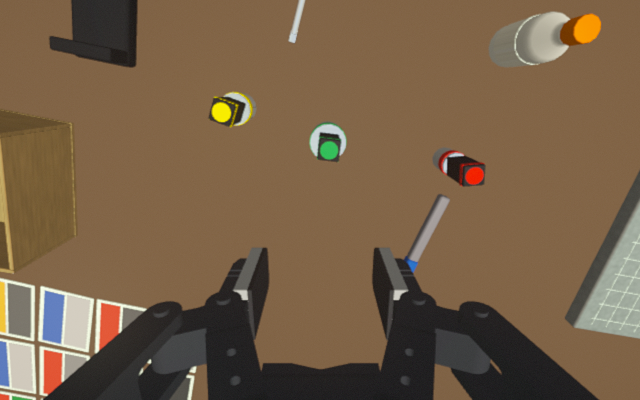

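All three sockets are standing, with green's dot at (329,150). The block is at (480.3,-262.0) with yaw 16.6°. I'll crop the green socket for its grip yaw.

Run:
```python
from h import *
a=cv2.imread('pics/w2.png'); cv2.imwrite('pics/crop2.png',cv2.resize(a[115:175,295:365],(700,600),interpolation=cv2.INTER_CUBIC))
hsv=cv2.cvtColor(a,cv2.COLOR_BGR2HSV)
m=cv2.inRange(hsv,(45,100,100),(75,255,255)); m[:140]=0;m[162:]=0;m[:,:315]=0;m[:,345:]=0
u=np.argwhere(m).mean(0)[::-1]; print(u,px2w('w2',*u,.08))
```

```text
[328.55434783 149.88768116] [0.50955701 0.22927785 0.08      ]
```

View pics/crop2.png

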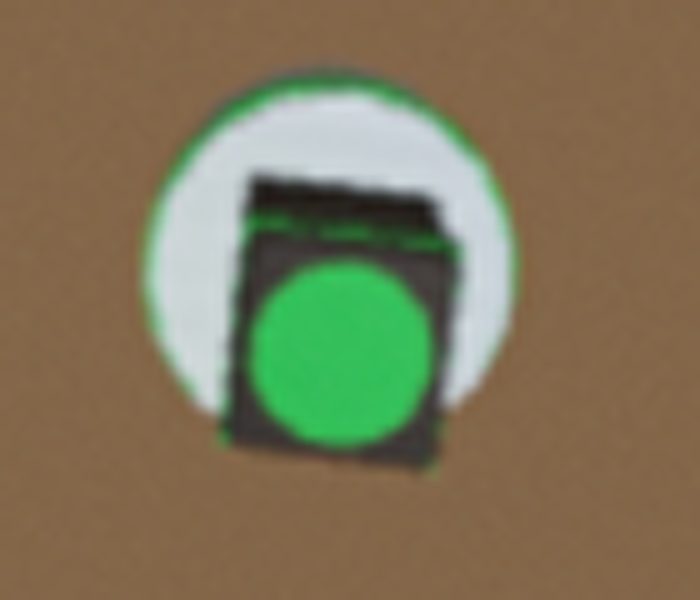

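The crop shows the grip-top corners at crop pixels (245,220), (460,243), (438,468) and (225,440).

Run:
```python
from h import *
P=[px2w('w2',295+u/10-.45,115+v/10-.45,.08)[:2] for u,v in((245,220),(460,243),(438,468),(225,440))]
print(np.mean(P,0))
for i in range(4):
    d=P[(i+1)%4]-P[i]; print(np.degrees(np.arctan2(d[1],d[0]))%90,np.hypot(*d))
s=manip.sense();print(s['ee_pos'],s['eef_rot'],s['joint_positions'][6])
```

```text
[0.51042575 0.2293281 ]
8.593326629469715 0.019258265557500712
10.156345758785875 0.02044456487069071
7.055948692857342 0.01954979205898271
9.379280283626443 0.019914328557611525
[0.4803853  0.22937733 0.25324831] [3.14082602e+00 1.19645179e-04 2.55375084e-01] -1.9930398677611059
```

```bash
python3 -m pendant '10 2 15 0 0 2;20 5 40 0 0 4;29 7.6 70 0 0 5.8;29 7.6 105 0 0 5.8;29 7.6 140 0 0 5.8;29 7.6 165 0 0 5.8;29 7.6 180 0 0 5.8;29 7.6 187 0 0 5.8;29 7.6 188 0 0 5.8;29 7.6 188 0 0 5.8;29 7.6 188 0 0 5.8'; python3 -m pendant '0 0 0 0 0 0;0 0 0 0 0 0;0 0 0 0 0 0;0 0 0 0 0 0;0 0 0 0 0 0;0 0 0 0 0 0' 0 60
```

```text
time: 4.3
ee_pos: [0.5108, 0.2314, 0.0665]
eef_rot: [-3.141, -0.002, 0.156]
wrist_force: [0.4, 0.1, -0.2]
gripper_width: 0.585
gripper_force: 0.0
time: 4.9
ee_pos: [0.5103, 0.2311, 0.0659]
eef_rot: [3.142, -0.001, 0.156]
wrist_force: [-0.1, -0.9, 7.1]
gripper_width: 0.224
gripper_force: 59.9
```

```bash
python3 -m pendant '0 0 -10 0 0 0;0 0 -40 0 0 0;0 0 -75 0 0 0;0 0 -105 0 0 0;-3 15 -120 0 0 0;-10 50 -125 0 0 0;-19 90 -125 0 0 -2;-29 135 -125 0 0 -4;-39 180 -125 0 0 -6;-49 225 -125 0 0 -7.7;-59 270 -125 0 0 -7.7;-69 315 -125 0 0 -7.7;-79 360 -125 0 0 -7.7;-88 400 -125 0 0 -7.7;-95 435 -125 0 0 -7.7;-101 462 -125 0 0 -7.7;-105 478 -125 0 0 -7.7;-106 482 -125 0 0 -7.7;-106 482 -125 0 0 -7.7;-106 482 -125 0 0 -7.7'
python3 - <<'E'
from h import *
snap('wrist','w3'); print(w2px('w3',[.4804,-.262,.06]));s=manip.sense();print(s['ee_pos'],s['eef_rot'],s['wrist_force'])
E
```

```text
time: 6.9
ee_pos: [0.4808, -0.2595, 0.1902]
eef_rot: [-3.14, -0.0, 0.293]
wrist_force: [-0.1, 0.3, -2.8]
gripper_width: 0.229
gripper_force: 59.0
[323.66272645 195.65093292]
[ 0.48080117 -0.25958159  0.19027307] [-3.14073647e+00 -1.69004117e-04  2.93745443e-01] [ 0.34913104 -0.23213331 -2.52169065]
```

View pics/w3.png

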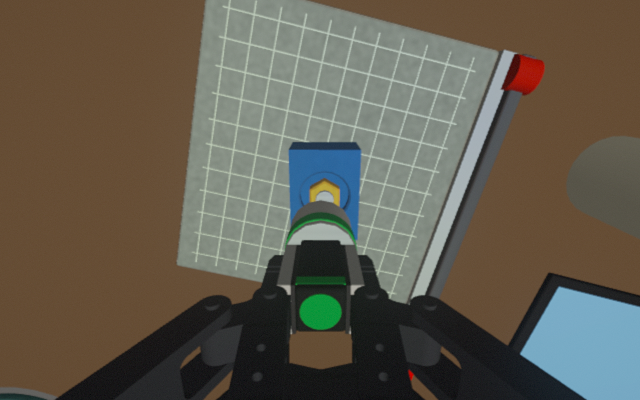

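The green socket is held upright with its dot at (321,312), and the nut is at (324,192) just ahead of it. I'll measure the block and the socket in this same image.

Run:
```python
from h import *
im=cv2.imread('pics/w3.png'); hsv=cv2.cvtColor(im,cv2.COLOR_BGR2HSV)
m=cv2.inRange(hsv,(45,100,100),(75,255,255)); m[:293]=0;m[332:]=0
u=np.argwhere(m).mean(0)[::-1]; print('dot',u,px2w('w3',*u,.1243+.08))
# body silhouette at rows: left/right edges near lower rim
for v in (225,230,236): print(v,[(x,tuple(int(k) for k in im[v,x])) for x in list(range(284,292))+list(range(352,361))] if v==236 else '')
# block edges: top-face far corners from blue mask
b=cv2.inRange(hsv,(100,120,110),(120,255,255))
for v in (160,175,190,205,215):
    x=np.where(b[v,270:380])[0]+270; l,r=px2w('w3',x[0]-.5,v,.06),px2w('w3',x[-1]+.5,v,.06); print(v,x[0],x[-1],l[:2].round(4),r[:2].round(4))
for x in (300,325,350):
    y=np.where(b[130:190,x])[0]+130; print(x,y[0],px2w('w3',x,y[0]-.5,.06)[:2].round(4))
# predicted silhouettes of rims for ee centre
c=manip.sense()['ee_pos']
for z in (.1243,):
    t=np.linspace(0,2*np.pi,180); q=np.array([w2px('w3',[c[0]+.0185*np.cos(a),c[1]+.0185*np.sin(a),z]) for a in t]); print('pred bottom rim u',q[:,0].min(),q[:,0].max(),'v min',q[:,1].min())
cv2.imwrite('pics/crop3.png',cv2.resize(im[135:255,270:380],(550,600),interpolation=cv2.INTER_CUBIC))
```

```text
dot [320.15969257 311.52604611] [ 0.47942571 -0.25943126  0.2043    ]
225 
230 
236 [(284, (169, 188, 175)), (285, (138, 149, 140)), (286, (123, 134, 124)), (287, (91, 108, 89)), (288, (51, 105, 38)), (289, (58, 139, 31)), (290, (68, 135, 53)), (291, (100, 116, 102)), (352, (58, 141, 29)), (353, (70, 99, 32)), (354, (124, 95, 40)), (355, (158, 105, 45)), (356, (159, 105, 50)), (357, (150, 119, 91)), (358, (131, 140, 131)), (359, (130, 141, 132)), (360, (129, 139, 129))]
160 289 360 [ 0.5003 -0.2273] [ 0.5165 -0.2808]
175 290 359 [ 0.4889 -0.2312] [ 0.5049 -0.284 ]
190 290 358 [ 0.477  -0.2345] [ 0.493  -0.2873]
205 290 358 [ 0.4647 -0.2378] [ 0.481  -0.2914]
215 291 357 [ 0.4566 -0.2409] [ 0.4725 -0.2934]
300 150 [ 0.5108 -0.2337]
325 150 [ 0.5164 -0.252 ]
350 150 [ 0.5219 -0.2704]
pred bottom rim u 291.10074027428504 351.1150385951058 v min 197.73915187646355
```

View pics/crop3.png

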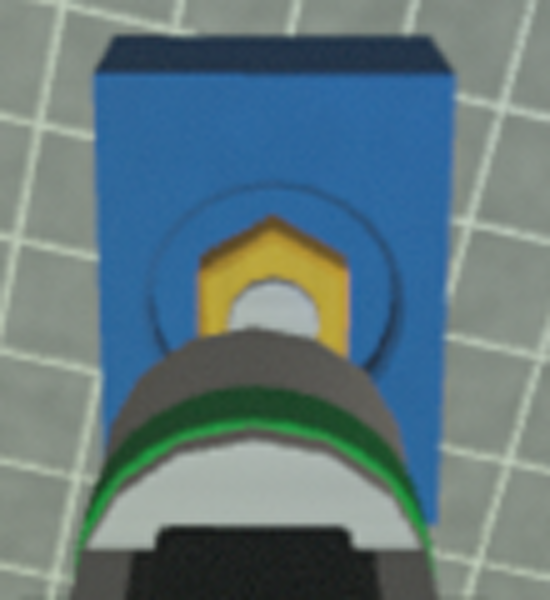

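In block axes the socket is about 2.6 mm off to the side and level along the length. I'll correct that, descend to just above the nut and look again.

```bash
python3 -m pendant '0 1 10 0 0 0;0 2.6 25 0 0 0;0 2.6 40 0 0 0;0 2.6 48 0 0 0;0 2.6 51 0 0 0;0 2.6 51 0 0 0;0 2.6 51 0 0 0;0 2.6 51 0 0 0'
python3 - <<'E'
from h import *
snap('wrist','w4');s=manip.sense();print(s['ee_pos'],s['eef_rot'],s['wrist_force'])
im=cv2.imread('pics/w4.png'); cv2.imwrite('pics/crop4.png',cv2.resize(im[180:330,240:400],(640,600),interpolation=cv2.INTER_CUBIC))
x=np.array([.9577,.2877]); y=np.array([-.2877,.9577]); c=np.array([.4803,-.262])
# predicted pixels: pocket at top z=.06 radius 19.8 ; socket rim for centred
for n,r,z in(('pocket',.0198,.06),('sock rim if centred',.0185,s['ee_pos'][2]-.0659)):
    print(n,[ (w2px('w4',[*(c+r*(np.cos(a)*x+np.sin(a)*y)),z])).round(1) for a in(0,np.pi/4,-np.pi/4,np.pi/2,-np.pi/2)])
E
```

```text
time: 7.75
ee_pos: [0.4815, -0.2643, 0.1398]
eef_rot: [3.141, -0.001, 0.291]
wrist_force: [-0.2, 0.2, -2.5]
gripper_width: 0.221
gripper_force: 59.1
[ 0.48149717 -0.26428143  0.13984806] [ 3.14072176e+00 -7.57476736e-04  2.90813330e-01] [-0.49403821  0.4732803  -1.28752749]
pocket [array([316.8, 189.9]), array([295.1, 198.5]), array([338.5, 198.5]), array([286.8, 218.7]), array([347. , 218.6])]
sock rim if centred [array([316.6, 198.7]), array([295. , 207.2]), array([338.2, 207.2]), array([286.7, 227.2]), array([346.7, 227.1])]
```

View pics/crop4.png

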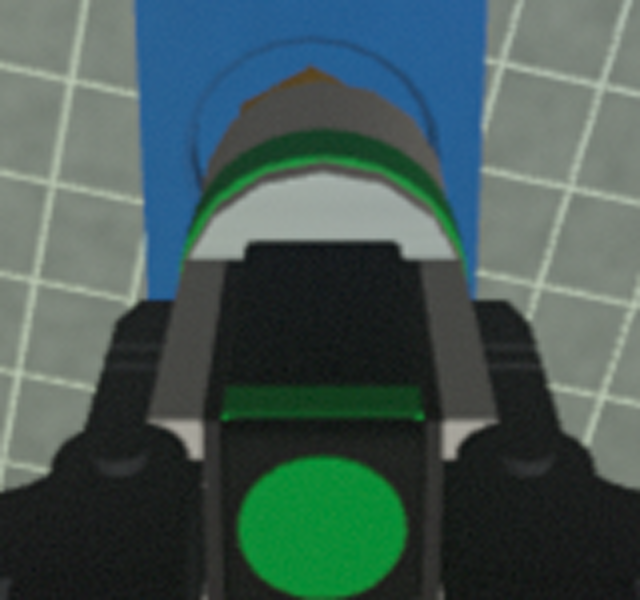

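In this crop the pocket centre is at u≈318.4 and the socket axis at u≈321, so it is about 1.7 mm too far right and about 1 mm back. I'll correct that and descend gently.

```bash
python3 -m pendant '0.5 -1 0 0 0 0;1 -1.7 2 0 0 0;1 -1.7 4 0 0 0;1 -1.7 6 0 0 0;1 -1.7 8 0 0 0;1 -1.7 10 0 0 0;1 -1.7 11 0 0 0;1 -1.7 12 0 0 0;1 -1.7 12 0 0 0;1 -1.7 12 0 0 0'
```

```text
time: 8.8
ee_pos: [0.4816, -0.2622, 0.1273]
eef_rot: [3.142, 0.0, 0.291]
wrist_force: [-0.5, 0.9, -2.1]
gripper_width: 0.228
gripper_force: 59.1
```

```bash
python3 -m pendant '0 0 1 0 0 0;0 0 2 0 0 0;0 0 3 0 0 0;0 0 4 0 0 0;0 0 5 0 0 0;0 0 5 0 0 0'
```

```text
time: 9.4
ee_pos: [0.4815, -0.2622, 0.1221]
eef_rot: [-3.141, 0.0, 0.291]
wrist_force: [-0.4, 0.8, -2.4]
gripper_width: 0.229
gripper_force: 59.1
```

It is past the nut top and the pocket edge with no resistance. Now to seat it.

```bash
python3 -m pendant '0 0 1 0 0 0;0 0 2 0 0 0;0 0 3 0 0 0;0 0 4 0 0 0;0 0 4.5 0 0 0;0 0 4.5 0 0 0;0 0 4.5 0 0 0'
```

```text
time: 10.1
ee_pos: [0.4816, -0.2622, 0.1179]
eef_rot: [3.142, 0.0, 0.291]
wrist_force: [-1.7, -0.7, -0.4]
gripper_width: 0.229
gripper_force: 59.6
```

Contact is beginning, so I'll press on slightly to confirm the floor.

```bash
python3 -m pendant '0 0 0.5 0 0 0;0 0 1 0 0 0;0 0 1.5 0 0 0;0 0 1.5 0 0 0;0 0 1.5 0 0 0;0 0 1.5 0 0 0'
```

```text
time: 10.7
ee_pos: [0.4817, -0.2623, 0.1178]
eef_rot: [3.141, 0.0, 0.291]
wrist_force: [-4.3, 1.7, 12.7]
gripper_width: 0.229
gripper_force: 61.5
```

The wrist force has risen to 12.7 N at TCP z 0.1178, where the floor was expected (0.118). One last check with the side view.

Run:
```python
from h import *
im=snap('side','s2'); a=cv2.imread('pics/s2.png'); cv2.imwrite('pics/s2c.png',cv2.resize(a[130:310,180:480],(800,480),interpolation=cv2.INTER_CUBIC))
print(manip.sense()['wrist_force'])
```

```text
[-4.58171123  1.9635862  13.8257168 ]
```

View pics/s2c.png

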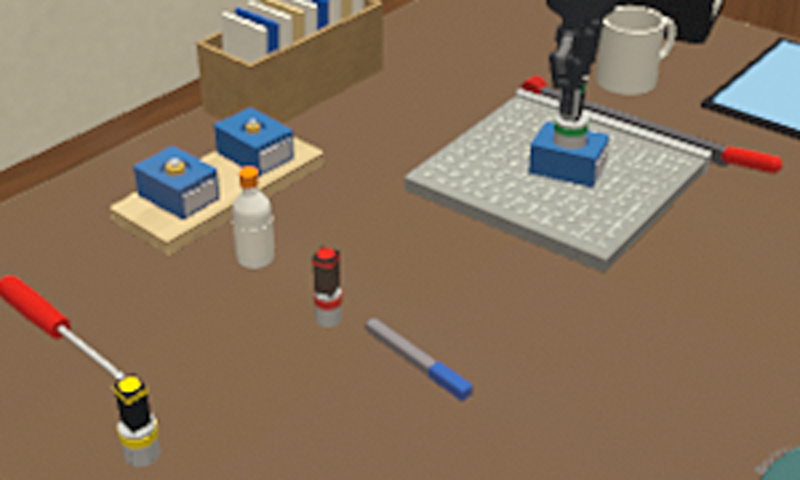

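The side view shows the green socket down in the block at (570,130), and red (327,290) and yellow (135,420) upright on the bench.

```bash
python3 -c "
from bench import manip
print(manip.close_job())"
```

```text
the job is handed in; nothing more can be done
None
```

The green 24 mm socket fits: I handed the job in with it held upright and fully seated on the nut (about 13 N at the pocket floor); I chose it first from the nut's measured size, so red and yellow were never tried and still stand upright on the bench.

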